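# Restock a sprung-flap canister bay

### The arm

A 6-joint arm with a two-finger parallel gripper is mounted at the origin on the work surface. World frame = base frame: x ahead of the robot, y to its left, z up, the work surface at z = 0. Lengths are in m, angles in rad, forces in N, time in s.
With the tool pointing down it reaches from about 0.275 to 0.725 m from the base axis. Payload 15.9 kg.
Tool frame: the origin (TCP) lies on the centre line of the jaws, within the pads' length; the fingertips stand 14 mm ahead of it and the grasp point (between the pads) lies 5 mm behind it; z points along the fingers, y is the line along which they close (so a half turn about z gives the same grasp; the last joint's range is limited). The gripper opens to 85 mm and grips with 20 to 120 N. Pads are 22 mm wide; open, the fingers measure 114 mm over their backs; the gripper's body (76 mm by 85 mm) begins 54 mm behind the grasp point. The pads swing forward as they close: fully open they stand 13 mm farther back than shut.
Start: joints at [1.22, 0.213, -0.034, 1.323, 0, 1.571], TCP at [0.172, 0.47, 0.245] pointing down, gripper open.
Joint ranges: [-2.98, 2.98], [-0.74, 1.72], [-1.14, 1.35], [-2.1, 2.04], [-1.57, 1.44], [-3.14, 3.14]. Speed limits (rad/s): [1.89, 1.89, 2.39, 2.57, 3.14, 3.14].

### API

Orientations are given as a unit quaternion [w, x, y, z].
In Python, from station import robot gives the robot as it stands. The module is installed in compiled form; this text tells all that it offers.
- The arm moves only by the tool send_rows, never from a script. Its argument "rows" is a list of rows, each a list of 3 entries, a list of its own where there are three numbers: the shift along the tool's x, y, z in cm, then the turn, a rotation vector about the tool's x, y, z in degrees, then the finger opening in cm, from 0 to 8.54. A call has exactly 5 rows; each row is the pose to reach, as a shift and turn from the pose commanded when the call began, along the tool's axes at that moment; what a row does not reach only later rows make up. A row lasts 1/10 s, in which the tool goes at most 50 mm and 8.59 degrees, less where a joint would pass 70% of its speed; a pose out of reach is approached as far as the arm can. A call with a gripper value outside its range is refused whole. The fingers move at their own pace and stop on an object; the grip force is fixed at half the most. Time passes only in rows, so rows that repeat a pose let the fingers close, or fill a call up. It gives the time, the measured TCP pose, the force, the opening and the grip force at its end, in the units of the state.
- robot.sense(): the state, without advancing time (a new reading comes with each control period).
- robot.grab_frame(name): name is "scene" or "top" or "wrist"; returns a dict with "color" (384x512x3 uint8, red, green, blue), "mtx" (3x3 intrinsics, pixels), "R" (3x3) and "t" (3): a world point X has camera coordinates R X + t. Camera axes: x right, y down, z forward; pixel columns grow to the right and rows downward; lengths in m; the calibration is good to about 2 mm. A picture is of the moment at which its call begins. There is no depth.
- robot.close_job(): hands the job in; it is judged then, once.
The state is a dict: "t": time; "qpos": joint angles; "qd": joint speeds; "effort": joint torques, N m; "eef_pos": TCP position; "orientation": TCP orientation; "ft_force": force on the tool from outside, world axes, zero at the start; "ft_torque": the same for the moment, N m; "width": opening from 0.0 (shut) to 1.0 (fully open); "gripper_force": force on a finger pad.
Only numpy, scipy, OpenCV 4.12 (cv2) and the standard library are available. Lean on these libraries where they do the work, as an engineer would, in place of code of your own. Each camera call takes 0.05 s, during which the arm holds its last target. There are 200 camera calls.

### The job

Restock the empty acrylic bay: take the pellet canister that stands on the counter, stand it upright on the empty bay's landing and push it in through the sprung flaps, on until you feel it come up against the white plate of the bay's depth stop. Push gently, the acrylic cracks if it is forced, and come out so that the flaps swing shut behind the canister. Leave everything else as it is.

Things in the scene. Friction and masses are not known exactly. Their poses are not given: they have to be found in the camera images.
- canister_mid (a point): centre of the loose pellet canister on the counter: a red screw-lid plastic cylinder with white lid and paper band, 52 mm diameter, 50 mm tall (this point is 25 mm above its base), 0.07 to 0.14 kg; z is its upright axis
- bay: the EMPTY clear acrylic bay, fixed to the counter, identical to the occupied one beside it; which of the two places it has changes. Origin on the counter under the middle of its gate (line of the shut flaps); x runs into the lane, y left going in, z up. Floor 5 mm thick, 84 mm wide, x = -90 to +160 mm. From x = 0 on: side walls 5 mm thick, lane 74 mm wide between them, roof 59 to 62 mm above the counter
- landing (a point): middle of the empty bay's landing: the open flat floor in front of the gate, 90 mm long (along x) by 84 mm wide; this point is on its top, 5 mm above the counter and 45 mm before the gate; axes as the bay's
- slot_end (a point): closed rear end of the thumb slot in the empty bay's roof, at roof top, 62 mm above the counter and 90 mm behind the gate; axes as the bay's. The slot is 46 mm wide, in the middle of the roof, and open to the front: closed fingers pointing down follow an item along the lane in it and lift out straight up; the canister does not fit through it
- flap_left (a joint): angle of the empty bay's flap on its +y wall: 0 shut, up to 1.5 open inward (+x), never outward. Clear panel 34 mm long, 48 mm high, 3 mm thick on a vertical pin at x = 0, y = +35.5 mm of the bay. A spring shuts it: about 0.5 N at the free edge shut, 1 N fully open; a centred canister takes 3 to 10 N of push to pass, an off-centre one jams and takes far more
- flap_right (a joint): the same for the flap hinged at the -y wall (y = -35.5 mm), mirrored: 0 shut, up to 1.5 open inward
- depth_stop: depth stop of the empty bay: grey guide block on the bay's back wall, 36 mm above the counter, whose rod carries an upright white stop plate inside the lane. Origin where the rod enters the block, 160 mm behind the gate; axes as the bay's. The plate's front face is clamped rigidly anywhere 105 to 137 mm behind the gate; this setting is not in the readings: look or feel. Over 15 N on it cracks the acrylic
- stocked_canister_mid (a point): centre of an identical canister that is already home in the other, occupied bay; leave alone
- saucer: round white ceramic feeding saucer, 76 mm diameter, 18 mm high, on the lowest clear tier at the left; origin under its centre; leave alone
- check_valve: small grey check valve, 54 mm long, 22 mm high, on the middle tier; origin under its centre; leave alone
- suction_cup: small dark suction cup, 40 mm diameter, 20 mm high, on the top tier; origin under its centre; leave alone
- breeding_cone: terracotta breeding cone, base 96 mm diameter, 157 mm tall, standing on the countertop; origin under its centre; leave alone
- conditioner: plastic water-conditioner bottle, 52 mm diameter, 130 mm tall, standing on the countertop; origin under its centre; leave alone
- jar: amber jar, 64 mm diameter, 75 mm tall, standing on the countertop; origin under its centre; leave alone
- tweezers: long steel planting tweezers lying flat on the counter between the robot and the bays, 250 mm long (along its x), 28 mm wide, 8 mm high; origin under its middle; leave alone
Mind the look-alikes: they are no part of the job. Leave any turquoise or yellow look-alike of the part that bears canister_mid alone.

How it is judged:
By the outcome, as a careful person would: the job done as asked, in the order asked, and still so for the second after the job is handed in, with the robot touching nothing.
It also fails if it takes over 70 s, if anything falls off the work surface, if the arm or the gripper's body presses on something with over 40 N, if the wrist force passes 120 N, or if a joint passes its speed limit or range.

## Working session

There is one attempt and no reset: what is moved stays moved. The work goes in short steps, Python scripts to look and compute and a tool call to move; the robot and the scene stay as the last step left them, time stands still between calls to the robot, and variables do not carry over. Pictures are saved under pics/ and viewed, at most 10 in all, crops included, and the job is handed in when it is done.

Besides the shell and the picture viewer there is one more tool, called after "Request:" as name([rows], argument=value, ...), one row to a line, values as JSON. send_rows: Moves the arm, as the interface text tells. Its arguments: {"type":"object","properties":{"rows":{"type":"array"}},"required":["rows"]}

```bash
mkdir -p pics; python3 - <<'E'
from station import robot
import cv2,numpy as np,pickle
s=robot.sense();print({k:np.round(v,3) for k,v in s.items()})
for n in("scene","top"):
    f=robot.grab_frame(n);pickle.dump(f,open(n+'.pkl','wb'))
    cv2.imwrite(f'pics/{n}0.png',cv2.resize(f['color'][:,:,::-1],(800,600)))
    print(n,f['mtx'],-f['R'].T@f['t'])
E
```

```text
{'t': np.float64(0.0), 'qpos': array([ 1.22 ,  0.213, -0.035,  1.324,  0.   ,  1.571]), 'qd': array([-0.001, -0.002, -0.   ,  0.002, -0.001,  0.001]), 'effort': array([-0.0000e+00, -6.8614e+01,  4.8713e+01,  1.7000e-02, -0.0000e+00,
       -0.0000e+00]), 'eef_pos': array([0.172, 0.469, 0.245]), 'orientation': array([-0.   ,  0.174,  0.985, -0.001]), 'ft_force': array([0.666, 0.522, 0.289]), 'ft_torque': array([ 0.063,  0.02 , -0.007]), 'gripper_force': np.float64(0.0), 'width': np.float64(1.004)}
scene [[372.85234605   0.         259.81981896]
 [  0.         372.85234605 185.98870695]
 [  0.           0.           1.        ]] [0.9356286  0.63690838 0.69124191]
top [[413.17917394   0.         251.98129971]
 [  0.         413.17917394 187.72180471]
 [  0.           0.           1.        ]] [0.36911063 0.01977757 1.41164052]
```

View pics/scene0.png

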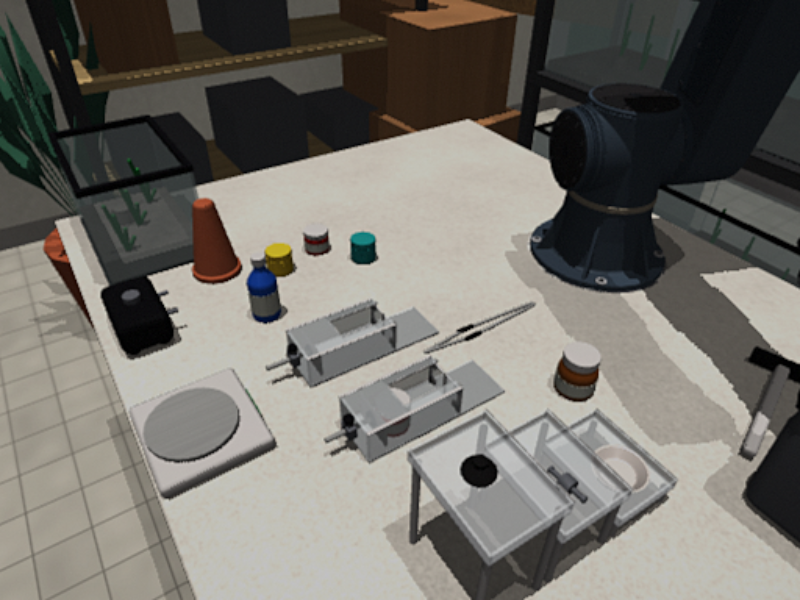

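View pics/top0.png

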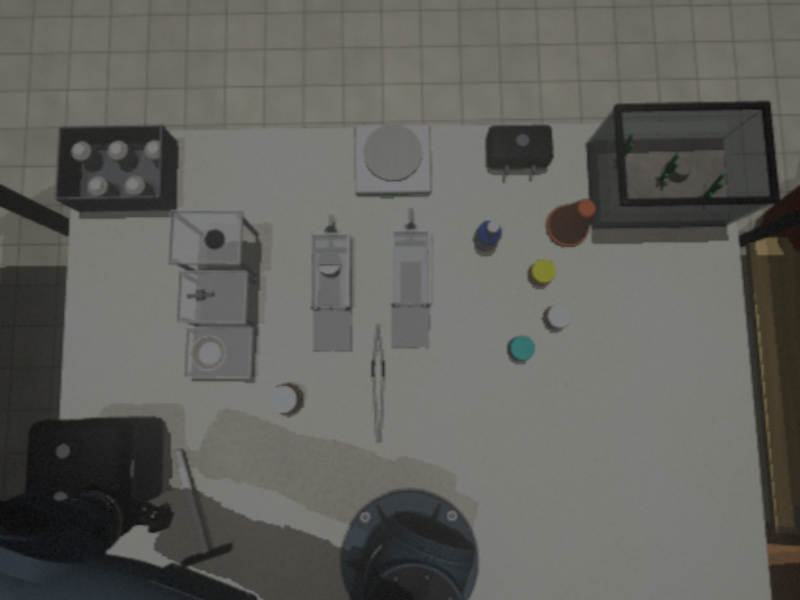

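The scene view shows the near bay occupied and the far one empty. In the top view, the red canister with the white lid is at about (557,317). The empty bay's landing is centred near (411,327), with its gate at row 306. Next I'll measure them.

```bash
cat > h.py <<'E'
import numpy as np,cv2,pickle
def cast(f,uv,z):
    """pixel (u,v) -> world point on plane z"""
    d=f['R'].T@np.linalg.solve(f['mtx'],[uv[0],uv[1],1.]); c=-f['R'].T@f['t']
    return c+d*(z-c[2])/d[2]
def proj(f,X):
    p=f['mtx']@(f['R']@np.array(X)+f['t']); return p[:2]/p[2]
E
python3 - <<'E'
from h import *
f=pickle.load(open('top.pkl','rb'))
im=f['color']; k=512/800
g=im.max(2)
# lid
u0,v0=np.array([557,317])*k
sub=cv2.cvtColor(im,cv2.COLOR_RGB2HSV)
for n,c,z in (('can',(557,317),.05),('teal',(521,348),.05),('yel',(543,271),.05)):
    print(n,cast(f,np.array(c)*k,z).round(3))
print([tuple(im[int(317*k)+d,int(557*k)]) for d in(-14,-5,0,5,14)])
for c in [(392,306),(429,306),(428,347),(391,347)]: print('landing',cast(f,np.array(c)*k,.005).round(4))
a=im[140:240,230:300]; b=im[170:240,320:380]
A=cv2.resize(a,(560,600) and (420,600),interpolation=cv2.INTER_CUBIC);B=cv2.resize(b,(360,420),interpolation=cv2.INTER_CUBIC)
B=cv2.copyMakeBorder(B,0,180,0,0,cv2.BORDER_CONSTANT)
cv2.imwrite('pics/crop1.png',cv2.convertScaleAbs(np.hstack([A,B])[:,:,::-1],alpha=1.6))
E
```

```text
can [ 0.498 -0.324  0.05 ]
teal [ 0.434 -0.245  0.05 ]
yel [ 0.597 -0.299  0.05 ]
[(np.uint8(124), np.uint8(124), np.uint8(119)), (np.uint8(125), np.uint8(125), np.uint8(126)), (np.uint8(124), np.uint8(126), np.uint8(127)), (np.uint8(125), np.uint8(126), np.uint8(128)), (np.uint8(124), np.uint8(125), np.uint8(119))]
landing [0.5327 0.0248 0.005 ]
landing [ 0.5312 -0.0563  0.005 ]
landing [ 0.4416 -0.0519  0.005 ]
landing [0.443  0.0285 0.005 ]
```

View pics/crop1.png

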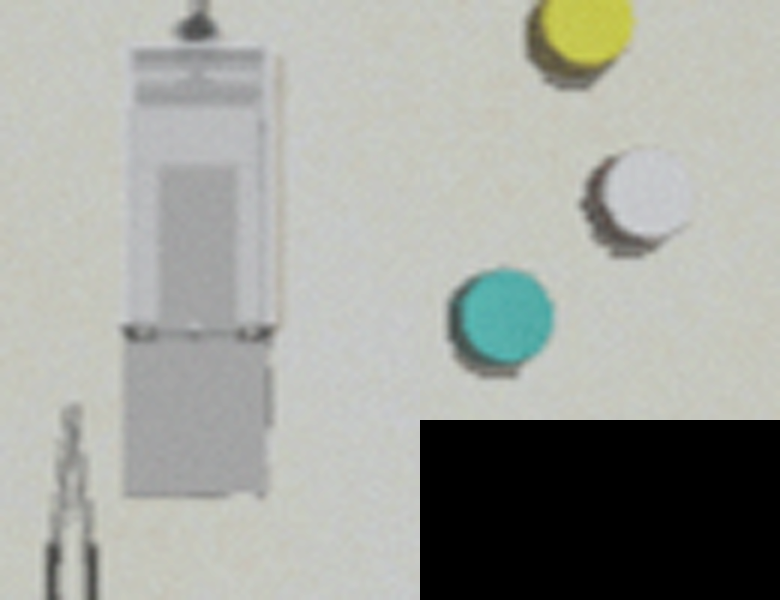

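The crop shows the white lid centred at crop (648,194), which is top pixel (358.0,202.3). The landing's front edge runs from crop (123,497) to (265,495), and the gate is at about row 332. The teal and yellow look-alikes lie at about 129° and 14° from the canister. The tool's current closing line, at 70°, passes between them.

```bash
cat >> h.py <<'E'
from scipy.spatial.transform import Rotation as Ro
def shift(s,X,yaw=None):
    """tool-axes shift (cm) to world X, and turn (deg) so that the tool y points along world yaw (deg), tool down"""
    w,x,y,z=s['orientation'];R=Ro.from_quat([x,y,z,w])
    sh=R.inv().apply(np.array(X)-s['eef_pos'])*100
    rv=0
    if yaw is not None:
        c,sn=np.cos(np.radians(yaw)),np.sin(np.radians(yaw))
        T=np.array([[-sn,c,0],[c,sn,0],[0,0,-1]]) .T  # rows -> columns x,y,z
        T=np.column_stack([[-sn,c,0],[c,sn,0],[0,0,-1]])
        rv=(R.inv()*Ro.from_matrix(T)).as_rotvec(degrees=True).round(2)
    return sh.round(2),rv
E
python3 - <<'E'
from h import *
from station import robot
f=pickle.load(open('top.pkl','rb'))
print('can',cast(f,(358,202.3),.05))
for c in [(123,497),(265,495),(124,340),(267,340)]: print('landing',cast(f,(230+c[0]/6,140+c[1]/6),.005).round(4))
print(shift(robot.sense(),[.498,-.325,.245],70))
E
```

```text
can [ 0.49972004 -0.32921237  0.05      ]
landing [0.4404 0.0277 0.005 ]
landing [ 0.4402 -0.0527  0.005 ]
landing [0.5298 0.0256 0.005 ]
landing [ 0.5284 -0.056   0.005 ]
(array([-5.793e+01, -6.338e+01,  5.000e-02]), array([-0.06,  0.  , -0.1 ]))
```

Request:
send_rows([
  [[-2.9, -3.2, 0], [0, 0, 0], 8.5],
  [[-5.8, -6.4, 0], [0, 0, 0], 8.5],
  [[-8.7, -9.6, 0], [0, 0, 0], 8.5],
  [[-11.6, -12.8, 0], [0, 0, 0], 8.5],
  [[-14.5, -16, 0], [0, 0, 0], 8.5],
])

```text
t: 0.6
eef_pos: [0.253, 0.2678, 0.2451]
orientation: [-0.0, 0.174, 0.985, -0.0]
ft_force: [1.5, 0.6, 0.4]
width: 0.991
gripper_force: 0.0
```

Request:
send_rows([
  [[-2.9, -3.2, 0], [0, 0, 0], 8.5],
  [[-5.8, -6.4, 0], [0, 0, 0], 8.5],
  [[-8.7, -9.6, 0], [0, 0, 0], 8.5],
  [[-11.6, -12.8, 0], [0, 0, 0], 8.5],
  [[-14.5, -16, 0], [0, 0, 0], 8.5],
])

```text
t: 1.1
eef_pos: [0.3343, 0.0676, 0.2453]
orientation: [0.0, 0.174, 0.985, 0.0]
ft_force: [2.0, 1.4, -0.9]
width: 0.998
gripper_force: 0.0
```

Request:
send_rows([
  [[-2.9, -3.2, 0], [0, 0, 0], 8.5],
  [[-5.8, -6.4, 0], [0, 0, 0], 8.5],
  [[-8.7, -9.6, 0], [0, 0, 0], 8.5],
  [[-11.6, -12.8, 0], [0, 0, 0], 8.5],
  [[-14.5, -16, 0], [0, 0, 0], 8.5],
])

```text
t: 1.6
eef_pos: [0.4155, -0.1327, 0.2451]
orientation: [-0.0, 0.175, 0.985, 0.0]
ft_force: [1.5, 0.4, 0.6]
width: 1.001
gripper_force: 0.0
```

Request:
send_rows([
  [[-2.9, -3.2, 0], [0, 0, 0], 8.5],
  [[-5.8, -6.4, 0], [0, 0, 0], 8.5],
  [[-8.7, -9.6, 0], [0, 0, 0], 8.5],
  [[-11.6, -12.8, 0], [0, 0, 0], 8.5],
  [[-14.4, -15.8, 0], [0, 0, 0], 8.5],
])

```text
t: 2.1
eef_pos: [0.4965, -0.3304, 0.2449]
orientation: [-0.0, 0.175, 0.985, 0.0]
ft_force: [0.8, 0.8, 0.2]
width: 0.993
gripper_force: 0.0
```

```bash
python3 - <<'E'
from h import *
from station import robot
s=robot.sense();f=robot.grab_frame('wrist');pickle.dump(f,open('w1.pkl','wb'))
print(s['t'],s['eef_pos'],s['orientation'],s['qpos'])
print(f['mtx'],-f['R'].T@f['t'],proj(f,[.4997,-.329,.05]))
print(shift(s,[.4997,-.329,.025],70))
cv2.imwrite('pics/w1.png',f['color'][:,:,::-1])
E
```

```text
2.1 [ 0.49646905 -0.33042469  0.24485028] [-2.44627062e-04  1.74705871e-01  9.84620629e-01  1.23093923e-04] [-5.87243827e-01  4.19719202e-01  2.49667001e-01  1.40129101e+00
  2.98676447e-05 -2.36029748e-01]
[[291.04501387   0.         256.31915874]
 [  0.         291.04501387 187.72120613]
 [  0.           0.           1.        ]] [ 0.43457316 -0.30715687  0.37396258] [257.74724529 172.60152581]
(array([-0.27,  0.24, 21.98]), array([ 0.01, -0.03, -0.12]))
```

View pics/w1.png

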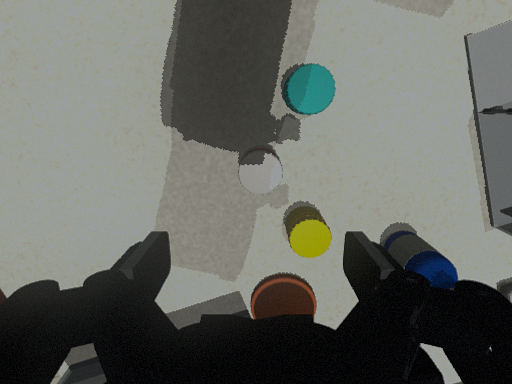

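The wrist view shows the canister's white lid at about (260,172), with teal at (309,89), yellow at (310,238) and the cone further back. The closing line, which runs left to right in this image, is clear.

```bash
python3 - <<'E'
from h import *
from station import robot
s=robot.sense();f=pickle.load(open('w1.pkl','rb'))
p=cast(f,(260,172),.05);print(p)
m=(p+[.4997,-.329,.05])/2;m[2]=.025
print(shift(s,m,70))
E
```

```text
[ 0.49992196 -0.32635846  0.05      ]
(array([2.000e-02, 7.600e-01, 2.182e+01]), array([-0.05, -0.07, -0.23]))
```

Request:
send_rows([
  [[0, 0.7, 3], [0, 0, 0], 8.5],
  [[0, 0.7, 7], [0, 0, 0], 8.5],
  [[0, 0.7, 11], [0, 0, 0], 8.5],
  [[0, 0.7, 14], [0, 0, 0], 8.5],
  [[0, 0.7, 16], [0, 0, 0], 8.5],
])

```text
t: 2.65
eef_pos: [0.4975, -0.3212, 0.0825]
orientation: [-0.002, 0.174, 0.985, 0.001]
ft_force: [-0.0, -0.3, -0.5]
width: 0.995
gripper_force: 0.0
```

Request:
send_rows([
  [[0, 0, 1.5], [0, 0, 0], 8.5],
  [[0, 0, 3], [0, 0, 0], 8.5],
  [[0, 0, 4.5], [0, 0, 0], 8.5],
  [[0, 0, 5.5], [0, 0, 0], 8.5],
  [[0, 0, 5.7], [0, 0, 0], 8.5],
])

```text
t: 3.15
eef_pos: [0.498, -0.3215, 0.027]
orientation: [-0.001, 0.175, 0.985, 0.0]
ft_force: [0.2, -0.4, -0.6]
width: 0.995
gripper_force: 0.0
```

Request:
send_rows([
  [[0, 0, 0], [0, 0, 0], 7],
  [[0, 0, 0], [0, 0, 0], 6],
  [[0, 0, 0], [0, 0, 0], 5.2],
  [[0, 0, 0], [0, 0, 0], 4.8],
  [[0, 0, 0], [0, 0, 0], 4.8],
])

```text
t: 3.65
eef_pos: [0.4991, -0.3225, 0.0294]
orientation: [0.001, 0.175, 0.985, -0.0]
ft_force: [-1.9, 1.1, 9.0]
width: 0.598
gripper_force: 61.5
```

Request:
send_rows([
  [[0, 0, 0], [0, 0, 0], 4.8],
  [[0, 0, 0], [0, 0, 0], 4.6],
  [[0, 0, 0], [0, 0, 0], 4.6],
  [[0, 0, 0], [0, 0, 0], 4.6],
  [[0, 0, 0], [0, 0, 0], 4.6],
])

```text
t: 4.15
eef_pos: [0.4991, -0.3225, 0.0294]
orientation: [0.001, 0.175, 0.985, -0.0]
ft_force: [-3.0, 0.0, 8.5]
width: 0.595
gripper_force: 61.5
```

Request:
send_rows([
  [[0, 0, -1], [0, 0, 0], 4.6],
  [[0, 0, -3], [0, 0, 0], 4.6],
  [[0, 0, -6], [0, 0, 0], 4.6],
  [[0, 0, -9], [0, 0, 0], 4.6],
  [[0, 0, -10.5], [0, 0, 0], 4.6],
])

```text
t: 4.65
eef_pos: [0.4995, -0.3225, 0.1368]
orientation: [0.002, 0.174, 0.985, -0.001]
ft_force: [0.6, -1.0, -0.5]
width: 0.595
gripper_force: 62.5
```

```bash
python3 - <<'E'
from h import *
from station import robot
robot.grab_frame('wrist');s=robot.sense()
print(s['eef_pos'],s['ft_force'],shift(s,[.485,-.0138,.135],88.3))
E
```

```text
[ 0.50012211 -0.32282971  0.13828738] [ 0.27112397 -0.12415631  1.90708546] (array([12.04, 28.5 ,  0.24]), array([ -0.11,   0.29, -18.4 ]))
```

Request:
send_rows([
  [[1, 2.5, 0], [0, 0, 0], 4.6],
  [[2.2, 5.4, 0], [0, 0, 0], 4.6],
  [[3.5, 8.4, 0], [0, 0, 0], 4.6],
  [[4.8, 11.4, 0], [0, 0, 0], 4.6],
  [[6, 14.3, 0], [0, 0, 0], 4.6],
])

```text
t: 5.2
eef_pos: [0.491, -0.1657, 0.1332]
orientation: [-0.0, 0.175, 0.985, 0.0]
ft_force: [0.2, -0.1, -1.2]
width: 0.595
gripper_force: 62.6
```

Request:
send_rows([
  [[1.3, 3, 0], [0, 0, -3.5], 4.6],
  [[2.6, 6, 0], [0, 0, -8], 4.6],
  [[3.9, 9, 0], [0, 0, -13], 4.6],
  [[5.2, 12.2, 0], [0, 0, -17], 4.6],
  [[6, 14.2, 0], [0, 0, -18.4], 4.6],
])

```text
t: 5.7
eef_pos: [0.4835, -0.0111, 0.1333]
orientation: [-0.0, 0.013, 1.0, 0.0]
ft_force: [-0.8, -0.6, -0.9]
width: 0.591
gripper_force: 62.7
```

```bash
python3 - <<'E'
from h import *
from station import robot
robot.grab_frame('wrist')
f=robot.grab_frame('wrist');t=robot.grab_frame('top');s=robot.sense()
pickle.dump((f,t,s),open('w2.pkl','wb'))
print(s['t'],s['eef_pos'],s['ft_force'],shift(s,[.485,-.0138,.135],88.3))
a=f['color'];b=cv2.resize(t['color'][140:240,225:300],(288,384),interpolation=cv2.INTER_CUBIC)
cv2.imwrite('pics/w2.png',cv2.convertScaleAbs(np.hstack([a,b])[:,:,::-1],alpha=1.5))
for n,x,y,z in(('gateL',.53,.027,.005),('landfront',.4403,-.0125,.005),('gate',.53,-.0155,.005)): print(n,proj(f,[x,y,z]))
E
```

```text
5.85 [ 0.48375004 -0.01204775  0.13332183] [ 0.76575649 -0.22864911 -0.96874176] (array([-0.13, -0.17, -0.17]), array([ 0.  , -0.  ,  0.13]))
gateL [294.11248419 231.06788417]
landfront [250.02239247 136.98739617]
gate [249.57309338 232.06086174]
```

View pics/w2.png

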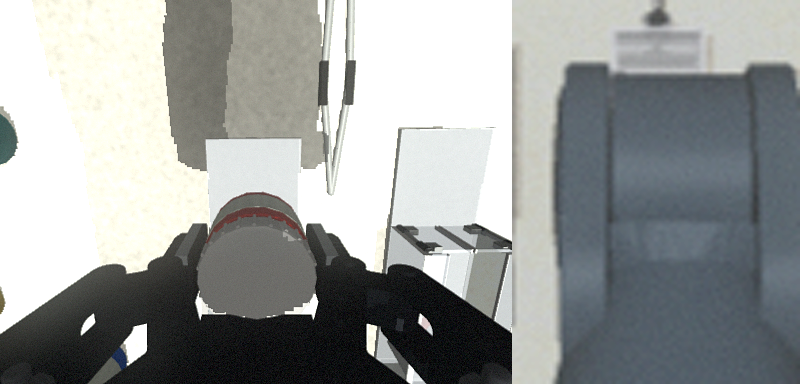

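The wrist view shows the landing's front corners at about (205,138) and (301,138), with the canister held upright between the pads. The empty bay is straight behind it. Next I'll fit the landing edges.

```bash
python3 - <<'E'
from h import *
f,t,s=pickle.load(open('w2.pkl','rb'))
g=cv2.GaussianBlur(cv2.cvtColor(f['color'],cv2.COLOR_RGB2GRAY),(3,3),0).astype(float)
L=[];Rr=[]
for v in range(145,186,4):
    d=np.diff(g[v]); l=195+np.argmax(abs(d[195:217]))+.5; r=290+np.argmax(abs(d[290:312]))+.5
    L.append(cast(f,(l,v),.005)[:2]);Rr.append(cast(f,(r,v),.005)[:2])
for n,E in(('L',L),('R',Rr)):
    E=np.array(E);p=np.polyfit(E[:,0],E[:,1],1);print(n,'yaw',np.degrees(np.arctan(p[0])),'y@.485',np.polyval(p,.485),'y@.45',np.polyval(p,.45),E[:,1].round(4))
d=np.diff(g[120:160,230:280].mean(1));v=120+np.argmax(abs(d))+.5;print('front',v,cast(f,(253,v),.005))
E
```

```text
L yaw 0.3864770060647987 y@.485 -0.05191471301852821 y@.45 -0.052150801967512275 [-0.0519 -0.0521 -0.0524 -0.0526 -0.052  -0.0522 -0.0525 -0.0509 -0.0511
 -0.0523 -0.0526]
R yaw -4.554801262598512 y@.485 0.029582555476058453 y@.45 0.03237080129736481 [0.0318 0.0318 0.0319 0.0319 0.032  0.0321 0.0321 0.0295 0.0295 0.0296
 0.0296]
front 138.5 [ 0.44167059 -0.00993014  0.005     ]
```

Request:
send_rows([
  [[0, 0, 2], [0, 0, 0.1], 4.6],
  [[0, 0, 4.5], [0, 0, 0.1], 4.6],
  [[0, 0, 7], [0, 0, 0.1], 4.6],
  [[0, 0, 8.6], [0, 0, 0.1], 4.6],
  [[0, 0, 9.3], [0, 0, 0.1], 4.6],
])

```text
t: 6.35
eef_pos: [0.483, -0.0139, 0.0389]
orientation: [-0.001, 0.016, 1.0, -0.0]
ft_force: [-1.0, -0.4, -1.3]
width: 0.593
gripper_force: 62.7
```

Request:
send_rows([
  [[0, 0, 0.1], [0, 0, 0], 4.6],
  [[0, 0, 0.2], [0, 0, 0], 4.6],
  [[0, 0, 0.3], [0, 0, 0], 4.6],
  [[0, 0, 0.4], [0, 0, 0], 4.6],
  [[0, 0, 0.5], [0, 0, 0], 4.6],
])

```text
t: 6.85
eef_pos: [0.4843, -0.0131, 0.0357]
orientation: [0.0, 0.016, 1.0, -0.0]
ft_force: [0.4, -0.0, -1.7]
width: 0.596
gripper_force: 62.7
```

Request:
send_rows([
  [[0, 0, 0.05], [0, 0, 0], 4.6],
  [[0, 0, 0.1], [0, 0, 0], 4.6],
  [[0, 0, 0.15], [0, 0, 0], 4.6],
  [[0, 0, 0.15], [0, 0, 0], 4.6],
  [[0, 0, 0.15], [0, 0, 0], 4.6],
])

```text
t: 7.35
eef_pos: [0.484, -0.0131, 0.0344]
orientation: [0.0, 0.016, 1.0, 0.0]
ft_force: [-5.5, 0.6, 13.6]
width: 0.593
gripper_force: 64.3
```

Request:
send_rows([
  [[0, 0, 0], [0, 0, 0], 5.6],
  [[0, 0, 0], [0, 0, 0], 6.2],
  [[0, 0, 0], [0, 0, 0], 6.4],
  [[0, 0, 0], [0, 0, 0], 6.4],
  [[0, 0, -0.5], [0, 0, 0], 6.4],
])

```text
t: 7.85
eef_pos: [0.4835, -0.0131, 0.0385]
orientation: [-0.001, 0.016, 1.0, 0.0]
ft_force: [-0.2, 0.2, 0.3]
width: 0.746
gripper_force: 0.0
```

Request:
send_rows([
  [[0, 0, -1.5], [0, 0, 0], 6.4],
  [[0, 0, -4], [0, 0, 0], 6.4],
  [[0, 0, -7], [0, 0, 0], 6.4],
  [[0, 0, -9], [0, 0, 0], 6.4],
  [[1, 0, -10], [0, 0, 0], 6.4],
])

```text
t: 8.35
eef_pos: [0.4751, -0.0129, 0.1407]
orientation: [0.001, 0.016, 1.0, -0.0]
ft_force: [-1.3, 0.4, -1.2]
width: 0.751
gripper_force: 0.0
```

Request:
send_rows([
  [[3, 0, 0], [0, 0, 0], 3],
  [[6, 0, 0], [0, 0, 0], 0],
  [[9, 0, 0], [0, 0, 0], 0],
  [[11, 0, 0], [0, 0, 0], 0],
  [[12, 0, 0], [0, 0, 0], 0],
])

```text
t: 8.85
eef_pos: [0.3517, -0.009, 0.1384]
orientation: [-0.0, 0.016, 1.0, 0.0]
ft_force: [0.4, -0.4, -0.1]
width: 0.003
gripper_force: 0.0
```

```bash
python3 - <<'E'
from h import *
from station import robot
robot.grab_frame('top')
f=robot.grab_frame('wrist');t=robot.grab_frame('top');c=robot.grab_frame('scene');s=robot.sense()
pickle.dump((f,t,c,s),open('w3.pkl','wb'))
print(s['t'],s['eef_pos'],s['orientation'],s['width'])
a=f['color'];b=cv2.resize(t['color'][140:240,225:300],(288,384),interpolation=cv2.INTER_CUBIC)
cv2.imwrite('pics/w3.png',cv2.convertScaleAbs(np.hstack([a,b])[:,:,::-1],alpha=1.3))
E
```

```text
9.05 [ 0.35468963 -0.00907571  0.13890073] [ 3.57117347e-04  1.57036251e-02  9.99876627e-01 -1.69005157e-05] -0.0030031158544249173
```

View pics/w3.png

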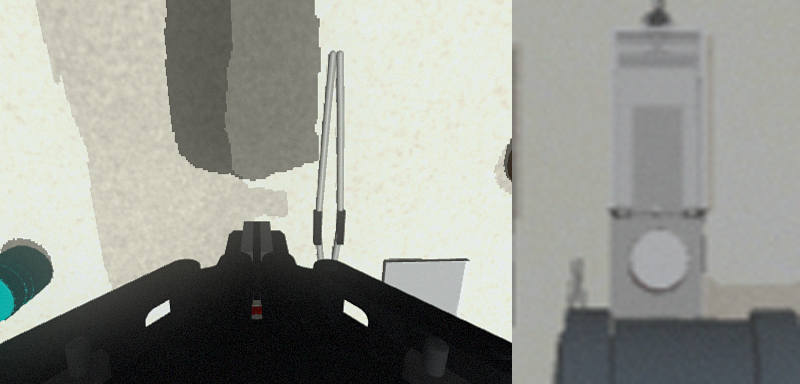

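The top crop shows the canister standing on the landing, with its lid at crop (659,260) and the landing edges at about x = 609 and 705. That looks centred, and the gripper is shut behind it. Next I'll check the offset and where the lane and plate sit.

```bash
python3 - <<'E'
from h import *
f,t,c,s=pickle.load(open('w3.pkl','rb'))
g=cv2.cvtColor(t['color'],cv2.COLOR_RGB2GRAY);G=cv2.GaussianBlur(g,(3,3),0).astype(float)
# lid: brightest blob on the landing
r=g[196:220,253:274];th,m=cv2.threshold(r,0,255,cv2.THRESH_OTSU)
u,v=np.argwhere(m>0)[:,::-1].mean(0)+[253,196];print('lid',u,v,cast(t,(u,v),.055),(m>0).sum(),th)
def sub(d,lo,hi):
    a=abs(d[lo:hi]);return lo+.5+(a*np.arange(len(a))).sum()/a.sum() if 0 else lo+.5+np.argmax(a)
for v in range(198,222,4):
    d=np.diff(G[v]);l,rr=sub(d,245,255),sub(d,270,281)
    print(v,[int(x) for x in g[v,246:254]],[int(x) for x in g[v,271:281]],cast(t,(l,v),.005)[:2].round(4),cast(t,(rr,v),.005)[:2].round(4))
# slot edges at z=.062 and profile along the lane middle
for v in range(170,192,6):
    d=np.diff(G[v]);l,rr=sub(d,254,260),sub(d,266,272)
    print('slot',v,cast(t,(l,v),.062)[:2].round(4),cast(t,(rr,v),.062)[:2].round(4))
print([(v,int(g[v,258:266].mean()),cast(t,(262,v),.03)[0].round(3)) for v in range(144,172)])
E
```

```text
lid 263.01714285714286 206.85714285714286 [ 0.48964192 -0.0146813   0.055     ] 175 115.0
198 [129, 130, 129, 129, 116, 105, 106, 108] [105, 105, 108, 108, 123, 130, 130, 132, 132, 131] [0.5253 0.0297] [ 0.5238 -0.0559]
202 [127, 130, 130, 128, 118, 105, 106, 107] [107, 106, 107, 96, 111, 130, 129, 130, 131, 131] [0.5115 0.0299] [ 0.51  -0.059]
206 [129, 131, 129, 127, 117, 106, 106, 107] [109, 106, 107, 94, 112, 130, 129, 130, 129, 129] [0.4978 0.0301] [ 0.4963 -0.0586]
210 [127, 128, 129, 130, 118, 106, 107, 106] [101, 106, 106, 95, 109, 128, 128, 129, 130, 130] [0.4841 0.0304] [ 0.4826 -0.0583]
214 [130, 132, 128, 129, 116, 106, 106, 106] [106, 106, 106, 116, 117, 116, 113, 118, 121, 121] [0.4705 0.0306] [ 0.4691 -0.0511]
218 [128, 129, 130, 129, 116, 108, 106, 107] [105, 104, 106, 112, 116, 115, 115, 115, 116, 118] [0.4569 0.0308] [ 0.4555 -0.0508]
slot 170 [0.612  0.0079] [ 0.6112 -0.0385]
slot 176 [0.5918 0.0082] [ 0.591  -0.0381]
slot 182 [0.5718 0.0086] [ 0.571  -0.0376]
slot 188 [0.5517 0.0057] [ 0.551  -0.0372]
[(144, 76, np.float64(0.708)), (145, 74, np.float64(0.704)), (146, 92, np.float64(0.701)), (147, 117, np.float64(0.697)), (148, 101, np.float64(0.694)), (149, 95, np.float64(0.69)), (150, 104, np.float64(0.687)), (151, 109, np.float64(0.683)), (152, 116, np.float64(0.68)), (153, 108, np.float64(0.676)), (154, 107, np.float64(0.673)), (155, 104, np.float64(0.669)), (156, 103, np.float64(0.666)), (157, 111, np.float64(0.662)), (158, 121, np.float64(0.659)), (159, 122, np.float64(0.655)), (160, 122, np.float64(0.652)), (161, 124, np.float64(0.648)), (162, 122, np.float64(0.645)), (163, 123, np.float64(0.642)), (164, 123, np.float64(0.638)), (165, 123, np.float64(0.635)), (166, 122, np.float64(0.631)), (167, 115, np.float64(0.628)), (168, 109, np.float64(0.624)), (169, 107, np.float64(0.621)), (170, 107, np.float64(0.617)), (171, 107, np.float64(0.614))]
```

```bash
python3 - <<'E'
from h import *
from station import robot
s=robot.sense();print(s['eef_pos'],shift(s,[.41,-.0120,.040],89))
E
```

```text
[ 0.35468963 -0.00907571  0.13890073] (array([-5.53, -0.12,  9.89]), array([-0.  ,  0.04, -0.8 ]))
```

Request:
send_rows([
  [[-1, -0.1, 2], [0, 0, -0.4], 0],
  [[-2.5, -0.1, 4.5], [0, 0, -0.8], 0],
  [[-4, -0.1, 7], [0, 0, -0.8], 0],
  [[-5.2, -0.1, 9.2], [0, 0, -0.8], 0],
  [[-5.5, -0.1, 9.9], [0, 0, -0.8], 0],
])

```text
t: 9.55
eef_pos: [0.4095, -0.0118, 0.0378]
orientation: [-0.001, 0.009, 1.0, 0.0]
ft_force: [0.2, 0.4, -0.5]
width: -0.001
gripper_force: 0.0
```

Request:
send_rows([
  [[-1, 0, 0], [0, 0, 0], 0],
  [[-2, 0, 0], [0, 0, 0], 0],
  [[-2.8, 0, 0], [0, 0, 0], 0],
  [[-3.3, 0, 0], [0, 0, 0], 0],
  [[-3.5, 0, 0], [0, 0, 0], 0],
])

```text
t: 10.05
eef_pos: [0.4448, -0.0124, 0.0403]
orientation: [0.001, 0.009, 1.0, -0.0]
ft_force: [-0.3, 0.2, -0.9]
width: -0.001
gripper_force: 0.0
```

Request:
send_rows([
  [[-0.2, 0, 0], [0, 0, 0], 0],
  [[-0.4, 0, 0], [0, 0, 0], 0],
  [[-0.6, 0, 0], [0, 0, 0], 0],
  [[-0.8, 0, 0], [0, 0, 0], 0],
  [[-1, 0, 0], [0, 0, 0], 0],
])

```text
t: 10.55
eef_pos: [0.4538, -0.0125, 0.0398]
orientation: [-0.0, 0.009, 1.0, 0.0]
ft_force: [-1.5, -0.5, 0.6]
width: -0.0
gripper_force: 0.8
```

Request:
send_rows([
  [[-0.2, 0, 0], [0, 0, 0], 0],
  [[-0.4, 0, 0], [0, 0, 0], 0],
  [[-0.6, 0, 0], [0, 0, 0], 0],
  [[-0.8, 0, 0], [0, 0, 0], 0],
  [[-1, 0, 0], [0, 0, 0], 0],
])

```text
t: 11.05
eef_pos: [0.4641, -0.0127, 0.0398]
orientation: [-0.0, 0.009, 1.0, 0.0]
ft_force: [-0.6, -0.3, -0.3]
width: -0.002
gripper_force: 0.5
```

Request:
send_rows([
  [[-0.2, 0, 0], [0, 0, 0], 0],
  [[-0.4, 0, 0], [0, 0, 0], 0],
  [[-0.6, 0, 0], [0, 0, 0], 0],
  [[-0.8, 0, 0], [0, 0, 0], 0],
  [[-1, 0, 0], [0, 0, 0], 0],
])

```text
t: 11.55
eef_pos: [0.4738, -0.0129, 0.0398]
orientation: [-0.0, 0.009, 1.0, 0.0]
ft_force: [-4.0, 0.5, 3.5]
width: -0.001
gripper_force: 2.1
```

Request:
send_rows([
  [[-0.2, 0, 0], [0, 0, 0], 0],
  [[-0.4, 0, 0], [0, 0, 0], 0],
  [[-0.6, 0, 0], [0, 0, 0], 0],
  [[-0.8, 0, 0], [0, 0, 0], 0],
  [[-1, 0, 0], [0, 0, 0], 0],
])

```text
t: 12.05
eef_pos: [0.484, -0.0131, 0.0398]
orientation: [-0.0, 0.009, 1.0, -0.0]
ft_force: [-4.9, 0.5, 2.5]
width: 0.0
gripper_force: 2.5
```

Flap force is low and within the expected range, so I'll keep pushing.

Request:
send_rows([
  [[-0.2, 0, 0], [0, 0, 0], 0],
  [[-0.4, 0, 0], [0, 0, 0], 0],
  [[-0.6, 0, 0], [0, 0, 0], 0],
  [[-0.8, 0, 0], [0, 0, 0], 0],
  [[-1, 0, 0], [0, 0, 0], 0],
])

```text
t: 12.55
eef_pos: [0.4938, -0.0132, 0.0398]
orientation: [-0.0, 0.009, 1.0, 0.0]
ft_force: [-6.3, 0.3, 3.3]
width: 0.004
gripper_force: 3.2
```

Request:
send_rows([
  [[-0.2, 0, 0], [0, 0, 0], 0],
  [[-0.4, 0, 0], [0, 0, 0], 0],
  [[-0.6, 0, 0], [0, 0, 0], 0],
  [[-0.8, 0, 0], [0, 0, 0], 0],
  [[-1, 0, 0], [0, 0, 0], 0],
])

```text
t: 13.05
eef_pos: [0.504, -0.0134, 0.0398]
orientation: [-0.0, 0.009, 1.0, 0.0]
ft_force: [-6.6, 1.1, 4.2]
width: -0.005
gripper_force: 2.7
```

```bash
python3 - <<'E'
from h import *
from station import robot
c=robot.grab_frame('scene');t=robot.grab_frame('top')
u,v=proj(c,[.58,-.014,.03]).astype(int);print(u,v)
a=c['color'][max(v-50,0):v+50,max(u-65,0):u+65]
b=t['color'][130:230,235:290]
cv2.imwrite('pics/p4.png',cv2.convertScaleAbs(np.hstack([cv2.resize(a,(520,400),interpolation=cv2.INTER_CUBIC),cv2.resize(b,(220,400),interpolation=cv2.INTER_CUBIC)])[:,:,::-1],alpha=1.3))
E
```

```text
229 214
```

View pics/p4.png

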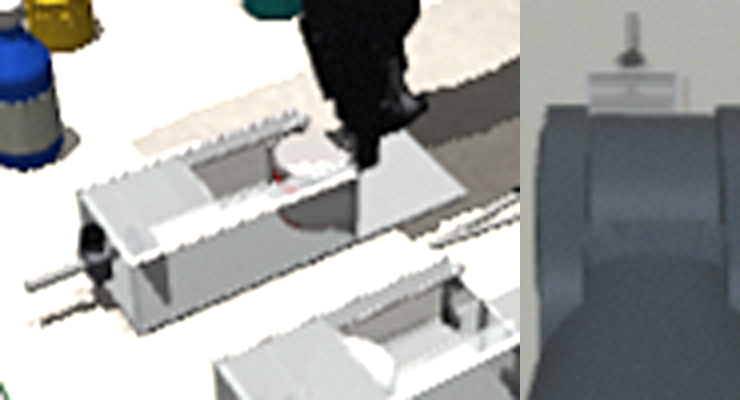

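The crop shows the canister upright between the opened flaps, with its lid at about (312,155). The fingers are behind it, and the stop plate shows faintly near (160,270).

Request:
send_rows([
  [[-0.2, 0, 0], [0, 0, 0], 0],
  [[-0.4, 0, 0], [0, 0, 0], 0],
  [[-0.6, 0, 0], [0, 0, 0], 0],
  [[-0.8, 0, 0], [0, 0, 0], 0],
  [[-1, 0, 0], [0, 0, 0], 0],
])

```text
t: 13.65
eef_pos: [0.5142, -0.0136, 0.0398]
orientation: [0.0, 0.009, 1.0, 0.0]
ft_force: [-4.1, 0.4, 1.3]
width: 0.001
gripper_force: 1.8
```

Request:
send_rows([
  [[-0.2, 0, 0], [0, 0, 0], 0],
  [[-0.4, 0, 0], [0, 0, 0], 0],
  [[-0.6, 0, 0], [0, 0, 0], 0],
  [[-0.8, 0, 0], [0, 0, 0], 0],
  [[-1, 0, 0], [0, 0, 0], 0],
])

```text
t: 14.15
eef_pos: [0.5242, -0.0138, 0.0398]
orientation: [0.0, 0.009, 1.0, -0.0]
ft_force: [-2.7, 0.6, 0.8]
width: -0.003
gripper_force: 1.3
```

Request:
send_rows([
  [[-0.2, 0, 0], [0, 0, 0], 0],
  [[-0.4, 0, 0], [0, 0, 0], 0],
  [[-0.6, 0, 0], [0, 0, 0], 0],
  [[-0.8, 0, 0], [0, 0, 0], 0],
  [[-1, 0, 0], [0, 0, 0], 0],
])

```text
t: 14.65
eef_pos: [0.5342, -0.014, 0.0398]
orientation: [0.0, 0.009, 1.0, -0.0]
ft_force: [-0.7, 0.5, 0.1]
width: 0.001
gripper_force: 0.7
```

Request:
send_rows([
  [[-0.2, 0, 0], [0, 0, 0], 0],
  [[-0.4, 0, 0], [0, 0, 0], 0],
  [[-0.6, 0, 0], [0, 0, 0], 0],
  [[-0.8, 0, 0], [0, 0, 0], 0],
  [[-1, 0, 0], [0, 0, 0], 0],
])

```text
t: 15.15
eef_pos: [0.5441, -0.0141, 0.0398]
orientation: [0.0, 0.009, 1.0, 0.0]
ft_force: [-1.7, -0.1, -0.2]
width: 0.002
gripper_force: 0.7
```

Request:
send_rows([
  [[-0.2, 0, 0], [0, 0, 0], 0],
  [[-0.4, 0, 0], [0, 0, 0], 0],
  [[-0.6, 0, 0], [0, 0, 0], 0],
  [[-0.8, 0, 0], [0, 0, 0], 0],
  [[-1, 0, 0], [0, 0, 0], 0],
])

```text
t: 15.65
eef_pos: [0.5543, -0.0143, 0.0398]
orientation: [0.0, 0.009, 1.0, -0.0]
ft_force: [-1.2, 0.7, 0.3]
width: -0.0
gripper_force: 1.0
```

Request:
send_rows([
  [[-0.1, 0, 0], [0, 0, 0], 0],
  [[-0.2, 0, 0], [0, 0, 0], 0],
  [[-0.3, 0, 0], [0, 0, 0], 0],
  [[-0.4, 0, 0], [0, 0, 0], 0],
  [[-0.5, 0, 0], [0, 0, 0], 0],
])

```text
t: 16.15
eef_pos: [0.559, -0.0144, 0.0398]
orientation: [0.0, 0.009, 1.0, -0.0]
ft_force: [-1.1, -0.2, -0.0]
width: -0.003
gripper_force: 1.0
```

```bash
python3 - <<'E'
from h import *
f,t,c,s=pickle.load(open('w3.pkl','rb'))
o=[]
for im,(X) in((c,[.645,-.014,.035]),(t,[.64,-.014,.035])):
    u,v=proj(im,X).astype(int);a=im['color'][v-25:v+25,u-33:u+33];print(u-33,v-25)
    a=cv2.normalize(a,None,0,255,cv2.NORM_MINMAX)
    a=cv2.resize(a,(396,300),interpolation=cv2.INTER_CUBIC)
    for x in(.105,.137):
        for y in(-.03,.03):
            P=np.array([.531,-.0142,0])+[x*1+y*.0175,-x*.0175+y,0]
            for z in(.008,.055):
                q=(proj(im,[P[0],P[1],z])-[u-33,v-25])*6; cv2.circle(a,tuple(q.astype(int)),3,(255,0,0) if x<.12 else (0,0,255),-1)
    o.append(a)
cv2.imwrite('pics/p5.png',np.hstack(o)[:,:,::-1])
E
```

```text
174 197
228 138
```

View pics/p5.png

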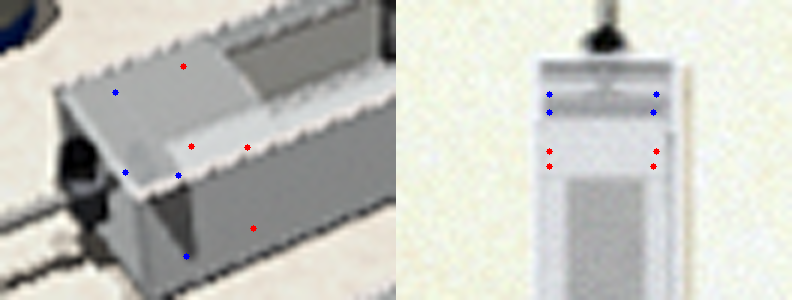

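The plate's front edge sits close to the 137 mm marks in the left crop, at about (191,180–255). That puts it about 132 mm in, so I expect contact at TCP x ≈ 0.60. I'll advance quickly to 0.589, then creep.

Request:
send_rows([
  [[-0.2, 0, 0], [0, 0, 0], 0],
  [[-0.4, 0, 0], [0, 0, 0], 0],
  [[-0.6, 0, 0], [0, 0, 0], 0],
  [[-0.8, 0, 0], [0, 0, 0], 0],
  [[-1, 0, 0], [0, 0, 0], 0],
])

```text
t: 16.65
eef_pos: [0.5693, -0.0146, 0.0398]
orientation: [0.0, 0.009, 1.0, -0.0]
ft_force: [-0.7, -0.6, 0.1]
width: 0.002
gripper_force: 0.3
```

Request:
send_rows([
  [[-0.2, 0, 0], [0, 0, 0], 0],
  [[-0.4, 0, 0], [0, 0, 0], 0],
  [[-0.6, 0, 0], [0, 0, 0], 0],
  [[-0.8, 0, 0], [0, 0, 0], 0],
  [[-1, 0, 0], [0, 0, 0], 0],
])

```text
t: 17.15
eef_pos: [0.5791, -0.0147, 0.0398]
orientation: [-0.0, 0.009, 1.0, -0.0]
ft_force: [-0.6, 0.4, -0.9]
width: 0.003
gripper_force: 0.3
```

Request:
send_rows([
  [[-0.1, 0, 0], [0, 0, 0], 0],
  [[-0.2, 0, 0], [0, 0, 0], 0],
  [[-0.3, 0, 0], [0, 0, 0], 0],
  [[-0.4, 0, 0], [0, 0, 0], 0],
  [[-0.5, 0, 0], [0, 0, 0], 0],
])

```text
t: 17.65
eef_pos: [0.584, -0.0148, 0.0398]
orientation: [-0.0, 0.009, 1.0, 0.0]
ft_force: [0.1, -0.3, -0.1]
width: 0.002
gripper_force: 0.3
```

Request:
send_rows([
  [[-0.05, 0, 0], [0, 0, 0], 0],
  [[-0.1, 0, 0], [0, 0, 0], 0],
  [[-0.15, 0, 0], [0, 0, 0], 0],
  [[-0.2, 0, 0], [0, 0, 0], 0],
  [[-0.2, 0, 0], [0, 0, 0], 0],
])

```text
t: 18.15
eef_pos: [0.586, -0.0149, 0.0398]
orientation: [0.0, 0.009, 1.0, 0.0]
ft_force: [-0.7, -0.3, -0.1]
width: 0.002
gripper_force: 0.2
```

Request:
send_rows([
  [[-0.02, 0, 0], [0, 0, 0], 0],
  [[-0.04, 0, 0], [0, 0, 0], 0],
  [[-0.06, 0, 0], [0, 0, 0], 0],
  [[-0.08, 0, 0], [0, 0, 0], 0],
  [[-0.1, 0, 0], [0, 0, 0], 0],
])

```text
t: 18.65
eef_pos: [0.587, -0.0149, 0.0398]
orientation: [0.0, 0.009, 1.0, -0.0]
ft_force: [-0.5, 0.2, -0.2]
width: -0.001
gripper_force: 0.4
```

Request:
send_rows([
  [[-0.02, 0, 0], [0, 0, 0], 0],
  [[-0.04, 0, 0], [0, 0, 0], 0],
  [[-0.06, 0, 0], [0, 0, 0], 0],
  [[-0.08, 0, 0], [0, 0, 0], 0],
  [[-0.1, 0, 0], [0, 0, 0], 0],
])

```text
t: 19.15
eef_pos: [0.588, -0.0149, 0.0398]
orientation: [0.0, 0.009, 1.0, -0.0]
ft_force: [-0.1, 0.5, 0.0]
width: 0.001
gripper_force: 0.4
```

Request:
send_rows([
  [[-0.02, 0, 0], [0, 0, 0], 0],
  [[-0.04, 0, 0], [0, 0, 0], 0],
  [[-0.06, 0, 0], [0, 0, 0], 0],
  [[-0.08, 0, 0], [0, 0, 0], 0],
  [[-0.1, 0, 0], [0, 0, 0], 0],
])

```text
t: 19.65
eef_pos: [0.589, -0.0149, 0.0398]
orientation: [0.0, 0.009, 1.0, -0.0]
ft_force: [-1.5, -0.9, -0.3]
width: -0.003
gripper_force: 0.4
```

Request:
send_rows([
  [[-0.02, 0, 0], [0, 0, 0], 0],
  [[-0.04, 0, 0], [0, 0, 0], 0],
  [[-0.06, 0, 0], [0, 0, 0], 0],
  [[-0.08, 0, 0], [0, 0, 0], 0],
  [[-0.1, 0, 0], [0, 0, 0], 0],
])

```text
t: 20.15
eef_pos: [0.59, -0.0149, 0.0398]
orientation: [-0.0, 0.009, 1.0, -0.0]
ft_force: [-0.6, -0.6, 0.2]
width: -0.002
gripper_force: 0.4
```

Request:
send_rows([
  [[-0.02, 0, 0], [0, 0, 0], 0],
  [[-0.04, 0, 0], [0, 0, 0], 0],
  [[-0.06, 0, 0], [0, 0, 0], 0],
  [[-0.08, 0, 0], [0, 0, 0], 0],
  [[-0.1, 0, 0], [0, 0, 0], 0],
])

```text
t: 20.65
eef_pos: [0.5909, -0.0149, 0.0398]
orientation: [-0.0, 0.009, 1.0, 0.0]
ft_force: [-1.1, 0.4, -0.3]
width: -0.009
gripper_force: 0.4
```

Request:
send_rows([
  [[-0.02, 0, 0], [0, 0, 0], 0],
  [[-0.04, 0, 0], [0, 0, 0], 0],
  [[-0.06, 0, 0], [0, 0, 0], 0],
  [[-0.08, 0, 0], [0, 0, 0], 0],
  [[-0.1, 0, 0], [0, 0, 0], 0],
])

```text
t: 21.15
eef_pos: [0.592, -0.015, 0.0398]
orientation: [0.0, 0.009, 1.0, -0.0]
ft_force: [-0.2, -0.2, 0.3]
width: 0.002
gripper_force: 0.4
```

Now I'll send one small call at a time.

Request:
send_rows([
  [[-0.02, 0, 0], [0, 0, 0], 0],
  [[-0.04, 0, 0], [0, 0, 0], 0],
  [[-0.06, 0, 0], [0, 0, 0], 0],
  [[-0.08, 0, 0], [0, 0, 0], 0],
  [[-0.1, 0, 0], [0, 0, 0], 0],
])

```text
t: 21.65
eef_pos: [0.593, -0.015, 0.0398]
orientation: [0.0, 0.009, 1.0, -0.0]
ft_force: [-0.5, -0.2, 0.9]
width: 0.001
gripper_force: 0.4
```

Request:
send_rows([
  [[-0.02, 0, 0], [0, 0, 0], 0],
  [[-0.04, 0, 0], [0, 0, 0], 0],
  [[-0.06, 0, 0], [0, 0, 0], 0],
  [[-0.08, 0, 0], [0, 0, 0], 0],
  [[-0.1, 0, 0], [0, 0, 0], 0],
])

```text
t: 22.15
eef_pos: [0.594, -0.015, 0.0398]
orientation: [0.0, 0.009, 1.0, 0.0]
ft_force: [-0.3, 0.5, -0.3]
width: 0.001
gripper_force: 0.4
```

Request:
send_rows([
  [[-0.02, 0, 0], [0, 0, 0], 0],
  [[-0.04, 0, 0], [0, 0, 0], 0],
  [[-0.06, 0, 0], [0, 0, 0], 0],
  [[-0.08, 0, 0], [0, 0, 0], 0],
  [[-0.1, 0, 0], [0, 0, 0], 0],
])

```text
t: 22.65
eef_pos: [0.595, -0.015, 0.0398]
orientation: [0.0, 0.009, 1.0, -0.0]
ft_force: [-0.7, 0.6, 0.4]
width: 0.005
gripper_force: 0.4
```

Request:
send_rows([
  [[-0.02, 0, 0], [0, 0, 0], 0],
  [[-0.04, 0, 0], [0, 0, 0], 0],
  [[-0.06, 0, 0], [0, 0, 0], 0],
  [[-0.08, 0, 0], [0, 0, 0], 0],
  [[-0.1, 0, 0], [0, 0, 0], 0],
])

```text
t: 23.15
eef_pos: [0.596, -0.015, 0.0398]
orientation: [-0.0, 0.009, 1.0, -0.0]
ft_force: [-0.7, 0.2, -0.1]
width: 0.0
gripper_force: 0.4
```

Request:
send_rows([
  [[-0.02, 0, 0], [0, 0, 0], 0],
  [[-0.04, 0, 0], [0, 0, 0], 0],
  [[-0.06, 0, 0], [0, 0, 0], 0],
  [[-0.08, 0, 0], [0, 0, 0], 0],
  [[-0.1, 0, 0], [0, 0, 0], 0],
])

```text
t: 23.65
eef_pos: [0.5969, -0.0151, 0.0398]
orientation: [-0.0, 0.009, 1.0, -0.0]
ft_force: [-0.7, 0.3, -0.2]
width: 0.004
gripper_force: 0.4
```

Request:
send_rows([
  [[-0.02, 0, 0], [0, 0, 0], 0],
  [[-0.04, 0, 0], [0, 0, 0], 0],
  [[-0.06, 0, 0], [0, 0, 0], 0],
  [[-0.08, 0, 0], [0, 0, 0], 0],
  [[-0.1, 0, 0], [0, 0, 0], 0],
])

```text
t: 24.15
eef_pos: [0.598, -0.0151, 0.0398]
orientation: [0.0, 0.009, 1.0, -0.0]
ft_force: [-1.0, 0.2, -0.2]
width: 0.001
gripper_force: 0.4
```

Request:
send_rows([
  [[-0.02, 0, 0], [0, 0, 0], 0],
  [[-0.04, 0, 0], [0, 0, 0], 0],
  [[-0.06, 0, 0], [0, 0, 0], 0],
  [[-0.08, 0, 0], [0, 0, 0], 0],
  [[-0.1, 0, 0], [0, 0, 0], 0],
])

```text
t: 24.65
eef_pos: [0.599, -0.0151, 0.0398]
orientation: [0.0, 0.009, 1.0, 0.0]
ft_force: [0.5, 0.8, 0.4]
width: 0.001
gripper_force: 0.4
```

Request:
send_rows([
  [[-0.02, 0, 0], [0, 0, 0], 0],
  [[-0.04, 0, 0], [0, 0, 0], 0],
  [[-0.06, 0, 0], [0, 0, 0], 0],
  [[-0.08, 0, 0], [0, 0, 0], 0],
  [[-0.1, 0, 0], [0, 0, 0], 0],
])

```text
t: 25.15
eef_pos: [0.5999, -0.0151, 0.0398]
orientation: [-0.0, 0.009, 1.0, -0.0]
ft_force: [-1.0, -0.2, -0.2]
width: -0.003
gripper_force: 0.4
```

Request:
send_rows([
  [[-0.02, 0, 0], [0, 0, 0], 0],
  [[-0.04, 0, 0], [0, 0, 0], 0],
  [[-0.06, 0, 0], [0, 0, 0], 0],
  [[-0.08, 0, 0], [0, 0, 0], 0],
  [[-0.1, 0, 0], [0, 0, 0], 0],
])

```text
t: 25.65
eef_pos: [0.601, -0.0151, 0.0398]
orientation: [-0.0, 0.009, 1.0, 0.0]
ft_force: [-1.7, -0.3, -0.7]
width: -0.003
gripper_force: 0.4
```

Request:
send_rows([
  [[-0.02, 0, 0], [0, 0, 0], 0],
  [[-0.04, 0, 0], [0, 0, 0], 0],
  [[-0.06, 0, 0], [0, 0, 0], 0],
  [[-0.08, 0, 0], [0, 0, 0], 0],
  [[-0.1, 0, 0], [0, 0, 0], 0],
])

```text
t: 26.15
eef_pos: [0.6019, -0.0151, 0.0398]
orientation: [-0.0, 0.009, 1.0, 0.0]
ft_force: [-0.7, -0.4, 0.9]
width: -0.001
gripper_force: 0.4
```

Request:
send_rows([
  [[-0.02, 0, 0], [0, 0, 0], 0],
  [[-0.04, 0, 0], [0, 0, 0], 0],
  [[-0.06, 0, 0], [0, 0, 0], 0],
  [[-0.08, 0, 0], [0, 0, 0], 0],
  [[-0.1, 0, 0], [0, 0, 0], 0],
])

```text
t: 26.65
eef_pos: [0.6028, -0.0151, 0.0397]
orientation: [-0.0, 0.009, 1.0, 0.0]
ft_force: [-2.9, -1.0, 2.7]
width: -0.001
gripper_force: 1.4
```

Force is rising, which looks like contact. I'll go half a millimetre more to confirm.

Request:
send_rows([
  [[-0.01, 0, 0], [0, 0, 0], 0],
  [[-0.02, 0, 0], [0, 0, 0], 0],
  [[-0.03, 0, 0], [0, 0, 0], 0],
  [[-0.04, 0, 0], [0, 0, 0], 0],
  [[-0.04, 0, 0], [0, 0, 0], 0],
])

```text
t: 27.15
eef_pos: [0.6028, -0.0151, 0.0397]
orientation: [-0.0, 0.009, 1.0, -0.0]
ft_force: [-6.8, -0.3, 3.3]
width: -0.001
gripper_force: 3.1
```

Position has stalled while force climbs to 6.8 N, so the canister is against the plate. I'll ease back and lift straight up.

Request:
send_rows([
  [[0.1, 0, 0], [0, 0, 0], 0],
  [[0.2, 0, 0], [0, 0, 0], 0],
  [[0.3, 0, 0], [0, 0, 0], 0],
  [[0.4, 0, 0], [0, 0, 0], 0],
  [[0.4, 0, -0.5], [0, 0, 0], 0],
])

```text
t: 27.65
eef_pos: [0.5988, -0.0151, 0.0445]
orientation: [-0.0, 0.009, 1.0, 0.0]
ft_force: [-0.5, -0.6, -0.4]
width: 0.001
gripper_force: 0.0
```

Request:
send_rows([
  [[0, 0, -1.5], [0, 0, 0], 0],
  [[0, 0, -3.5], [0, 0, 0], 0],
  [[0, 0, -6], [0, 0, 0], 0],
  [[0, 0, -9], [0, 0, 0], 0],
  [[0, 0, -12], [0, 0, 0], 0],
])

```text
t: 28.15
eef_pos: [0.5992, -0.0151, 0.1663]
orientation: [0.0, 0.009, 1.0, 0.0]
ft_force: [0.3, 0.6, 0.2]
width: -0.001
gripper_force: 0.0
```

Request:
send_rows([
  [[4, 0, 0], [0, 0, 0], 0],
  [[8, 0, 0], [0, 0, 0], 0],
  [[12, 0, 0], [0, 0, 0], 0],
  [[16, 0, 0], [0, 0, 0], 0],
  [[20, 0, 0], [0, 0, 0], 0],
])

```text
t: 28.65
eef_pos: [0.3978, -0.0116, 0.165]
orientation: [0.0, 0.009, 1.0, -0.0]
ft_force: [-0.0, 0.1, 1.2]
width: 0.0
gripper_force: 0.0
```

Request:
send_rows([
  [[2, 0, 0], [0, 0, 0], 0],
  [[4, 0, 0], [0, 0, 0], 0],
  [[5, 0, 0], [0, 0, 0], 0],
  [[5, 0, 0], [0, 0, 0], 0],
  [[5, 0, 0], [0, 0, 0], 0],
])

```text
t: 29.15
eef_pos: [0.3503, -0.0108, 0.1651]
orientation: [0.001, 0.009, 1.0, -0.0]
ft_force: [0.3, 0.0, -0.2]
width: 0.004
gripper_force: 0.0
```

```bash
python3 - <<'E'
from h import *
from station import robot
c=robot.grab_frame('scene');t=robot.grab_frame('top');s=robot.sense();print(s['t'],s['eef_pos'],s['ft_force'])
u,v=proj(c,[.59,-.014,.03]).astype(int)
a=c['color'][v-45:v+45,u-55:u+55];b=t['color'][140:230,235:290]
o=np.hstack([cv2.resize(a,(550,450),interpolation=cv2.INTER_CUBIC),cv2.resize(b,(250,450),interpolation=cv2.INTER_CUBIC)])
cv2.imwrite('pics/p6.png',cv2.convertScaleAbs(o[:,:,::-1],alpha=1.1))
E
```

```text
29.25 [ 0.35025139 -0.01074884  0.16488464] [-0.09873441 -0.09670087  0.5894353 ]
```

View pics/p6.png

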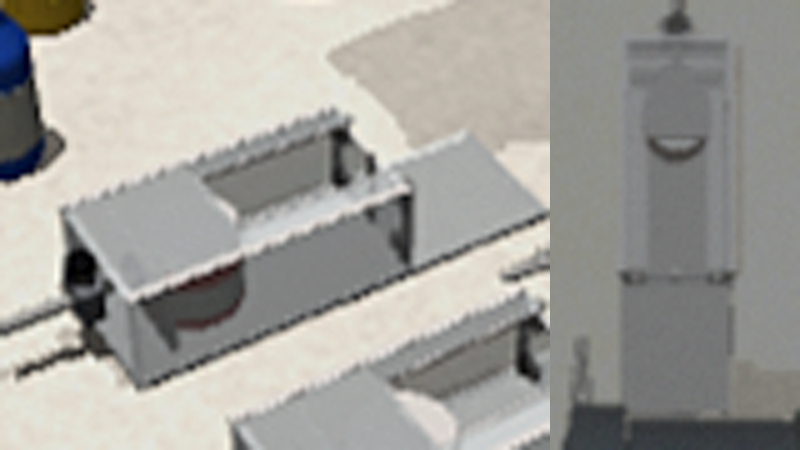

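The scene crop shows the canister upright inside the lane at (200,290), touching the plate at about (165,320). In the top crop, the flap line at row 275 is straight, so the flaps are shut. The landing is clear.

```bash
python3 -c "
from station import robot
print(robot.close_job())"
```

```text
the job is handed in; nothing more can be done
None
```

The canister is upright in the empty bay, pushed gently (6.8 N at last reading) up against the white stop plate; the flaps are shut behind it and the job is handed in.

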